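# Lock the vial carousel

## Task

Lock the vial carousel so that it cannot turn while the next vials are loaded: push one of its upright finger pegs round until either slot of the disc faces the locking bar, then push the bar by its upright end plate through the slot until it is fully home, with the plate up against the guide block. Only push, with the fingertips or the outside of the fingers: do not grasp or lift anything, leave the vials standing in their holes and the other things where they are, and finish with the bar left home and the hand clear.

Things in the scene. Friction and masses are not known exactly. Their poses are not given: they have to be found in the camera images.
- stand: Fixed grey foot plate, heavy, does not move; keyhole-shaped, 184 mm across the round part. Origin on the disc's vertical axis at bench height. Its +x axis is the direction in which the bar is pushed; the bar and its aluminium guide block (x -128 to -92 mm, 46 mm wide, top 45 mm) lie on the -x side. A fixed hub (radius 30 mm, top 56 mm) with a socket for the bar stands in the middle.
- carousel: White vial disc, radius 84 mm, top face 46 mm above the bench; turns either way about the stand's axis with light friction (0.08 N m) and stays where left. Origin on the axis at bench height. Two opposite slots, 15 mm wide, run from rim to hub along its own +x and -x; two finger pegs stand on its own +y and -y. Vial holes at (+-38, +-27) and (+-58, +-27) mm in its frame; five hold vials.
- slot_a (a point): Mouth of one slot: middle of the slot on the disc's rim (84 mm from the axis, on the carousel's own +x), 31 mm above the bench. The mouth flares to 27 mm and centres the bar if it faces it within about 7 degrees; otherwise the bar stops against the rim. Either slot serves; once the bar is in, the disc has only 2 degrees of play.
- slot_b (a point): Mouth of the opposite slot (on the carousel's own -x), same height and shape.
- gate (a point): Fixed point of the stand in front of the bar's nose, 84 mm from the axis on the stand's -x axis, 31 mm above the bench: a slot faces the bar when its mouth is here. A peg then stands 90 degrees round from here, on the robot's side (the stand's +y).
- peg_a (a point): Centre of the top of one finger peg: upright steel rod, 12 mm diameter, 66 mm from the axis on the carousel's own +y, from the disc's face (46 mm) to 82 mm above the bench; a flange of 18 mm diameter, 4 mm high, at its foot. Vials stand at least 45 mm away from it. Either peg may be pushed; the one on the robot's side is easier to reach.
- peg_b (a point): The same for the other peg, on the carousel's own -y axis.
- lock_bar (a joint): Travel of the locking bar along the stand's +x: 0 drawn back (nose 4 mm clear of the disc), 0.068 m fully home (end plate against the guide block, nose in the hub). Steel bar 10 mm wide, 12 mm high, its middle 31 mm above the bench, rounded nose; slides with about 2 N friction and stays where it is left.
- bar_tab (a point): Middle of the outer face of the bar's upright end plate, the face to push on; the plate is 8 mm thick, 32 mm wide and reaches from 22 to 62 mm above the bench (this point: 42 mm). It moves with the bar: 204 mm from the axis at joint 0, 136 mm when home. Free bench lies behind it.
- bar_top (a point): Middle of the top edge of the bar's end plate, 62 mm above the bench (moves with the bar); its axes are parallel to the stand's.
- vial_1: Glass vial with screw cap, 15 mm diameter, 45 mm tall, standing 24 mm deep in the hole at (38, 27) mm of the carousel's frame, so its top is 67 mm above the bench; origin at its foot (22 mm above the bench). Loose; turns with the disc.
- vial_2: Glass vial with screw cap, 15 mm diameter, 45 mm tall, standing 24 mm deep in the hole at (58, 27) mm of the carousel's frame, so its top is 67 mm above the bench; origin at its foot (22 mm above the bench). Loose; turns with the disc.
- vial_3: Glass vial with screw cap, 15 mm diameter, 45 mm tall, standing 24 mm deep in the hole at (-58, 27) mm of the carousel's frame, so its top is 67 mm above the bench; origin at its foot (22 mm above the bench). Loose; turns with the disc.
- vial_4: Glass vial with screw cap, 15 mm diameter, 45 mm tall, standing 24 mm deep in the hole at (-38, -27) mm of the carousel's frame, so its top is 67 mm above the bench; origin at its foot (22 mm above the bench). Loose; turns with the disc.
- vial_5: Glass vial with screw cap, 15 mm diameter, 45 mm tall, standing 24 mm deep in the hole at (58, -27) mm of the carousel's frame, so its top is 67 mm above the bench; origin at its foot (22 mm above the bench). Loose; turns with the disc.
- jar: Loose white sample jar, 58 mm diameter, 62 mm tall, beside the bar; origin at its foot.
- dropper: Loose brown dropper bottle with black cap, 33 mm diameter, 88 mm tall, on the other side of the bar; origin at its foot.
- weight: Loose brass 50 g weight, 18 mm diameter, 31 mm tall, beyond the bar's outer end; origin at its foot.
There are look-alikes about, which are no part of the job. There is more than one size of the jar; the job needs the larger.

How it is judged:
At the end, for the whole second after the job is handed in: The bar is home to within 4 mm (joint above 0.064 of 0.068 m), a slot mouth lies within 6 mm of the gate point, the disc is at rest, all five vials stand in their holes (tilt under 0.25 rad, raised less than 8 mm), and jar, bottle and weight stand upright within 30 mm of where they were (value of joint lock_bar above 0.064 m and horizontal distance between any of slot_a, slot_b and gate below 0.006 m and angular speed of carousel below 0.05 rad/s and angle between each of vial_1, vial_2, vial_3, vial_4, vial_5's own z axis and vertical below 0.25 rad and z of each of vial_1, vial_2, vial_3, vial_4, vial_5 in the frame of carousel below 0.03 m and angle between each of jar, dropper, weight's own z axis and vertical below 0.2 rad and distance of each of jar, dropper, weight from where it was at the start of the episode below 0.03 m); the robot touches nothing.
It fails at once if a finger peg is taken between the fingers ((horizontal distance between the grasp point and peg_a below 0.006 m and z of the grasp point in the frame of peg_a between -0.05 and 0.014 m) or (horizontal distance between the grasp point and peg_b below 0.006 m and z of the grasp point in the frame of peg_b between -0.05 and 0.014 m)).
It fails at once if the bar's end plate is taken between the fingers (x of the grasp point in the frame of bar_top between -0.005 and 0.005 m and y of the grasp point in the frame of bar_top between -0.018 and 0.018 m and z of the grasp point in the frame of bar_top between -0.05 and 0.014 m).
It fails at once if a vial is lifted out of its hole or tipped (not (angle between vial_1's own z axis and vertical below 0.25 rad) or not (z of vial_1 in the frame of carousel below 0.03 m) or not (angle between vial_2's own z axis and vertical below 0.25 rad) or not (z of vial_2 in the frame of carousel below 0.03 m) or not (angle between vial_3's own z axis and vertical below 0.25 rad) or not (z of vial_3 in the frame of carousel below 0.03 m) or not (angle between vial_4's own z axis and vertical below 0.25 rad) or not (z of vial_4 in the frame of carousel below 0.03 m) or not (angle between vial_5's own z axis and vertical below 0.25 rad) or not (z of vial_5 in the frame of carousel below 0.03 m)).
It fails at once if the jar, the dropper bottle or the weight is moved more than 30 mm or tipped over (not (angle between jar's own z axis and vertical below 0.2 rad) or not (distance of jar from where it was at the start of the episode below 0.03 m) or not (angle between dropper's own z axis and vertical below 0.2 rad) or not (distance of dropper from where it was at the start of the episode below 0.03 m) or not (angle between weight's own z axis and vertical below 0.2 rad) or not (distance of weight from where it was at the start of the episode below 0.03 m)).
It also fails if it takes over 61 s, if anything falls off the work surface, if the arm or the gripper's body presses on something with over 40 N, if the wrist force passes 120 N, or if a joint passes its speed limit or range.

## Robot

A 6-joint arm with a two-finger parallel gripper is mounted at the origin on a cart in front of the work surface, level with it; the furniture and walls round the work are solid. World frame = base frame: x ahead of the robot, y to its left, z up, the work surface at z = 0. Lengths are in m, angles in rad, forces in N, time in s.
With the tool pointing down it reaches from about 0.3 to 0.875 m from the base axis. Payload 6.4 kg.
Tool frame: the origin (TCP) lies between the finger pads; the fingertips stand ctrl.tip_extent ahead of it and the grasp point (between the pads) is the TCP (ctrl.tip_extent is the distance from the TCP to the fingertips, in m); z points along the fingers, y is the line along which they close (so a half turn about z gives the same grasp; the last joint's range is limited). The gripper opens to 85 mm and grips with 20 to 120 N. Pads are 22 mm wide; open, the fingers measure 114 mm over their backs; the gripper's body (76 mm by 85 mm) begins 54 mm behind the grasp point. The pads swing forward as they close: fully open they stand 13 mm farther back than shut.
Start: joints at [0.905, 0.181, 1.607, -0, 1.354, -0.206], TCP at [0.255, 0.515, 0.25] pointing down, gripper open.
Joint ranges: [-2.99, 2.99], [-0.89, 2.07], [0.3, 2.58], [-1.14, 4.28], [0, 2.63], [-3.12, 3.12]. Speed limits (rad/s): [2.57, 2.57, 3.01, 3.14, 3.14, 3.14].

## Interface

Orientations are given as a unit quaternion [w, x, y, z].
In Python, from bench import ctrl gives the robot as it stands.
- The arm moves only by the tool send_rows, never from a script. Its arguments are lists of equal length, an entry for each row: "dr": the turn, a rotation vector about the tool's x, y, z in units of 6 degrees (1.0 is 6 degrees), a list of three; "xyz": the shift along the tool's x, y, z in cm, a list of three; "jaw": the opening in per cent of the stroke, from 0 (shut) to 100 (fully open). In form: {"dr": [[wx, wy, wz], ...], "xyz": [[dx, dy, dz], ...], "jaw": [jaw, ...]}. A call has exactly 8 rows; each row is the pose to reach, as a shift and turn from the pose commanded when the call began, along the tool's axes at that moment; what a row does not reach only later rows make up. A row lasts 1/8 s, in which the tool goes at most 62.5 mm and 10.7 degrees, less where a joint would pass 70% of its speed; a pose out of reach is approached as far as the arm can. A call with a gripper value outside its range is refused whole. The fingers move at their own pace and stop on an object; the grip force is fixed at half the most. Time passes only in rows, so rows that repeat a pose let the fingers close, or fill a call up. It gives the time, the measured TCP pose, the force, the opening and the grip force at its end, in the units of the state.
- ctrl.get_obs(): the state, without advancing time (a new reading comes with each control period).
- ctrl.camera(name): name is "side" or "top" or "wrist"; returns the picture (420x560x3 uint8, red, green, blue); there is no depth.
- ctrl.calibration(name): a dict with "camera_matrix" (3x3 intrinsics, pixels), "world_from_camera" (4x4, takes a point from camera to world coordinates). Camera axes: x right, y up, looking along -z (the intrinsics and any distortion apply to the point x, -y, -z); pixel columns grow to the right and rows downward; lengths in m; the calibration is good to about 2 mm. The wrist camera is an equidistant fisheye: a pixel r from the principal point sees the ray r / f radians off the axis. A picture is of the moment at which its call begins: read the wrist's pose just before it. calibration takes no time and is no camera call; for the wrist camera it gives the pose at the moment of the call.
- ctrl.hand_in(): hands the job in; it is judged then, once.
The state is a dict: "time_s": time; "q": joint angles; "dq": joint speeds; "joint_efforts": joint torques, N m; "eef_pos": TCP position; "eef_rot": TCP orientation; "wrist_force": force on the tool from outside, world axes, zero at the start; "torque": the same for the moment, N m; "opening": opening from 0.0 (shut) to 1.0 (fully open); "grasp_force": force on a finger pad.
Only numpy, scipy, OpenCV 4.12 (cv2) and the standard library are available. Lean on these libraries where they do the work, as an engineer would, in place of code of your own. Each camera call takes 0.05 s, during which the arm holds its last target. There are 200 camera calls.

## Working session

There is one attempt and no reset: what is moved stays moved. The work goes in short steps, Python scripts to look and compute and a tool call to move; the robot and the scene stay as the last step left them, time stands still between calls to the robot, and variables do not carry over. Pictures are saved under pics/ and viewed, at most 10 in all, crops included, and the job is handed in when it is done.

Besides the shell and the picture viewer there is one more tool, called after "Emit:" as name(argument=value, ...) on one line, values as JSON. send_rows: Moves the arm, as the interface text tells. Its arguments: {"type":"object","properties":{"dr":{"type":"array","items":{"type":"array","items":{"type":"number"}}},"xyz":{"type":"array","items":{"type":"array","items":{"type":"number"}}},"jaw":{"type":"array","items":{"type":"number"}}},"required":["dr","xyz","jaw"]}

```bash
mkdir -p pics; ls; python3 - <<'E'
from bench import ctrl
import cv2,numpy as np
np.set_printoptions(precision=4,suppress=True)
o=ctrl.get_obs();print(o['time_s'],o['eef_pos'],o['eef_rot'],o['opening'],ctrl.tip_extent)
for n in ['top','side']:
    im=ctrl.camera(n);cv2.imwrite(f'pics/{n}0.png',im[:,:,::-1]);c=ctrl.calibration(n);print(n,c)
E
```

```text
pics
0.0 [0.2548 0.5149 0.2494] [-0.0004  0.2279  0.9737 -0.0008] 1.0019324365738644 0.019
top {'camera_matrix': array([[387.8709,   0.    , 278.8918],
       [  0.    , 387.8709, 209.287 ],
       [  0.    ,   0.    ,   1.    ]]), 'world_from_camera': array([[-0.2014,  0.9565, -0.2111,  0.3636],
       [-0.9795, -0.1974,  0.04  , -0.2812],
       [-0.0034,  0.2148,  0.9767,  0.9006],
       [ 0.    ,  0.    ,  0.    ,  1.    ]])}
side {'camera_matrix': array([[496.9114,   0.    , 284.4288],
       [  0.    , 496.9114, 209.7076],
       [  0.    ,   0.    ,   1.    ]]), 'world_from_camera': array([[-0.9701,  0.066 , -0.2335,  0.3515],
       [-0.2413, -0.3635,  0.8998,  0.5288],
       [-0.0255,  0.9293,  0.3685,  0.439 ],
       [ 0.    ,  0.    ,  0.    ,  1.    ]])}
```

View pics/top0.png

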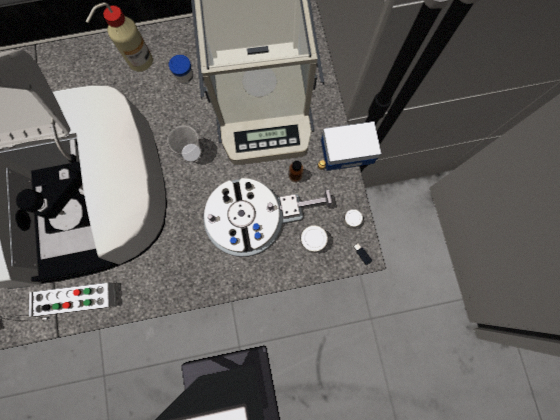

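View pics/side0.png

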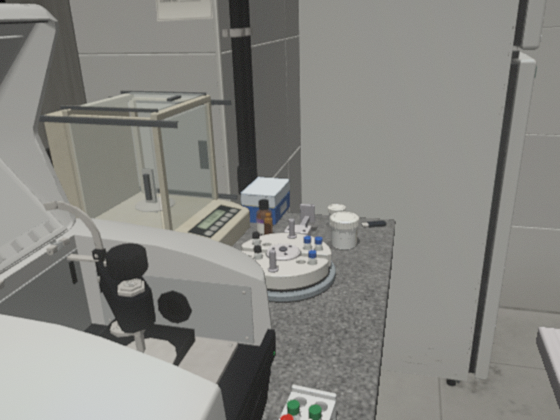

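The top view shows the disc near (243,213), pegs near (212,217) and (271,207), the bar's plate near (330,198), the jar at (314,238), the dropper at (296,170) and the brass weight near (322,163). I'll zoom in for precise pixels.

```bash
cat > h.py <<'E'
import numpy as np,cv2
from bench import ctrl
np.set_printoptions(precision=4,suppress=True)
def ray(c,px):
    K=c['camera_matrix'];T=c['world_from_camera']
    d=np.array([(px[0]-K[0,2])/K[0,0],-(px[1]-K[1,2])/K[1,1],-1.0])
    return T[:3,3],T[:3,:3]@d
def onz(c,px,z):
    o,d=ray(c,px);return o+d*(z-o[2])/d[2]
def proj(c,p):
    T=c['world_from_camera'];K=c['camera_matrix']
    q=T[:3,:3].T@(np.asarray(p)-T[:3,3]);return np.array([K[0,2]-K[0,0]*q[0]/q[2],K[1,2]+K[1,1]*q[1]/q[2]])
E
python3 - <<'E'
import cv2
im=cv2.imread('pics/top0.png')[150:270,195:370]
cv2.imwrite('pics/topz.png',cv2.resize(im,None,fx=4.5,fy=4.5,interpolation=cv2.INTER_CUBIC))
E
```

```text
(no output)
```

View pics/topz.png

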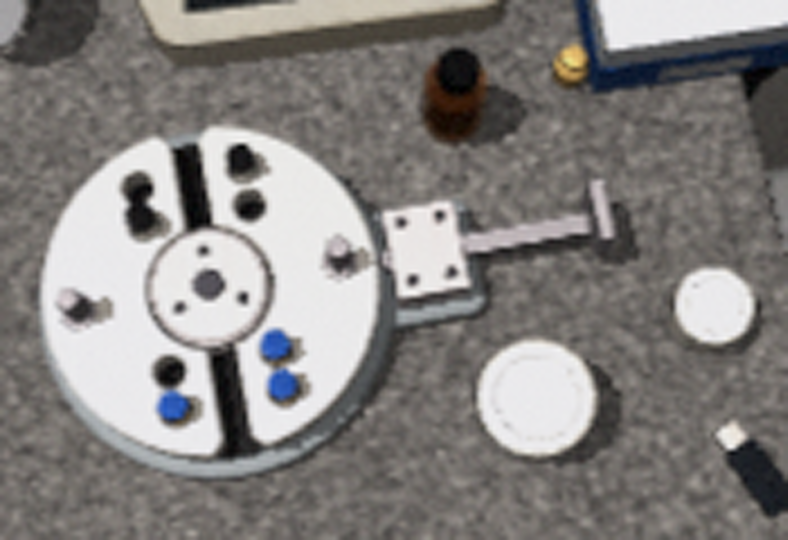

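The zoom (4.5x, offset (195,150)) shows the hub at (209,285), slot mouths at (188,138) and (236,452), peg tops at about (68,300) and (335,248), the block at (427,250) and the plate top at (600,208).

```bash
python3 - <<'E'
from h import *
c=ctrl.calibration('top');im=cv2.imread('pics/top0.png')
P={'hub':(209,285,.056),'slotF':(188,138,.046),'slotN':(236,452,.046),'pegL':(70,297,.082),'pegR':(335,246,.082),'block':(427,250,.045),'tabtop':(600,208,.062),'jar':(537,397,.062),'jar2':(714,305,.05),'drop':(460,70,.088),'weight':(571,60,.031),'usb':(730,435,.0),'box':(600,92,0.0),'boxtop':(605,55,.06)}
W={k:onz(c,(u/4.5+195-.4,v/4.5+150-.4),z) for k,(u,v,z) in P.items()}
for k in W: print(k,W[k], 'r %.4f'%np.linalg.norm(W[k][:2]-W['hub'][:2]), 'ang %.1f'%np.degrees(np.arctan2(*(W[k]-W['hub'])[[1,0]])))
# white disc mask
g=im.astype(int);m=((g.min(2)>185)).astype(np.uint8)
m[:, :195]=0;m[:,283:]=0;m[:170]=0;m[265:]=0
n,l,s,ce=cv2.connectedComponentsWithStats(m);
ys,xs=np.nonzero(m);hull=cv2.convexHull(np.c_[xs,ys].astype(np.int32))[:,0]
w=np.array([onz(c,p,.046)[:2] for p in hull]);A=np.c_[2*w,np.ones(len(w))];x=np.linalg.lstsq(A,(w**2).sum(1),rcond=None)[0]
print('disc',x[:2],np.sqrt(x[2]+x[:2]@x[:2]))
print('tcp z axis etc', ctrl.get_obs()['q'])
E
```

```text
hub [ 0.555  -0.2316  0.056 ] r 0.0000 ang 0.0
slotF [ 0.6348 -0.2344  0.046 ] r 0.0798 ang -2.0
slotN [ 0.4723 -0.2289  0.046 ] r 0.0827 ang 178.1
pegL [ 0.5568 -0.1669  0.082 ] r 0.0648 ang 88.4
pegR [ 0.5557 -0.2961  0.082 ] r 0.0644 ang -89.4
block [ 0.553  -0.3417  0.045 ] r 0.1101 ang -91.0
tabtop [ 0.5528 -0.4288  0.062 ] r 0.1972 ang -90.6
jar [ 0.4671 -0.3775  0.062 ] r 0.1703 ang -121.1
jar2 [ 0.4957 -0.475   0.05  ] r 0.2505 ang -103.7
drop [ 0.6286 -0.3731  0.088 ] r 0.1595 ang -62.5
weight [ 0.6408 -0.4377  0.031 ] r 0.2232 ang -67.4
usb [ 0.4353 -0.4779  0.    ] r 0.2739 ang -115.9
box [ 0.6298 -0.4545  0.    ] r 0.2351 ang -71.5
boxtop [ 0.6307 -0.4499  0.06  ] r 0.2310 ang -70.9
disc [ 0.5562 -0.2331] 0.08477407203642598
tcp z axis etc [ 0.9047  0.1815  1.6079  0.      1.3538 -0.2063]
```

```bash
cat >> h.py <<'E'
from scipy.spatial.transform import Rotation as R
def plan(pts,yaws=None):
    o=ctrl.get_obs();q=o['eef_rot'];M=R.from_quat([q[1],q[2],q[3],q[0]]).as_matrix()
    y0=np.degrees(np.arctan2(M[1,0],M[0,0]));print('t',o['time_s'],'pos',o['eef_pos'],'yaw',y0,'tilt',M[2],'F',o['wrist_force'])
    for i,p in enumerate(pts):
        print(np.round(M.T@(np.array(p)-o['eef_pos'])*100,2).tolist(), '' if yaws is None else np.round(-(yaws[i]-y0)/6,2))
E
python3 - <<'E'
from h import *
plan([(.30,.30,.27),(.33,.1,.29),(.35,-.1,.29),(.42,-.25,.28),(.5755,-.3177,.25),(.5755,-.3177,.15)],[153,150,145,135,135,135])
E
```

```text
t 0.1 pos [0.2549 0.5149 0.2495] yaw 153.655765030247 tilt [ 0.0003 -0.0016 -1.    ] F [-0.0417 -0.1998  0.122 ]
[-13.58, -17.26, -2.03] 0.11
[-25.14, -33.85, -4.01] 0.61
[-35.81, -50.89, -3.99] 1.44
[-48.74, -61.22, -2.97] 3.11
[-65.68, -60.39, 0.02] 3.11
[-65.69, -60.37, 10.02] 3.11
```

Emit:
send_rows(dr=[[0,0,0],[0,0,0],[0,0,0],[0,0,0],[0,0,0.2],[0,0,0.4],[0,0,0.6],[0,0,0.6]], xyz=[[-3.4,-4.3,-0.5],[-6.8,-8.6,-1],[-10.2,-12.9,-1.5],[-13.6,-17.3,-2],[-16.5,-21.4,-2.5],[-19.4,-25.6,-3],[-22.3,-29.7,-3.5],[-25.1,-33.8,-4]], jaw=[0,0,0,0,0,0,0,0])

```text
time_s: 1.1
eef_pos: [0.3299, 0.0996, 0.2903]
eef_rot: [0.0, 0.258, 0.966, 0.0]
wrist_force: [0.9, -0.4, 0.7]
opening: -0.0
grasp_force: 0.0
```

```bash
python3 - <<'E'
from h import *
plan([(.33,.1,.29),(.35,-.1,.29),(.42,-.25,.28),(.5755,-.3177,.25),(.5755,-.3177,.15)],[150,145,135,135,135])
E
```

```text
t 1.1 pos [0.3299 0.0996 0.2903] yaw 150.0623020346297 tilt [-0.0004  0.0002 -1.    ] F [ 0.8766 -0.4492  0.6824]
[0.01, 0.05, 0.03] 0.01
[-11.7, -16.29, 0.03] 0.84
[-25.26, -25.79, 1.04] 2.51
[-42.11, -23.9, 4.04] 2.51
[-42.1, -23.9, 14.04] 2.51
```

Emit:
send_rows(dr=[[0,0,0.2],[0,0,0.4],[0,0,0.6],[0,0,0.8],[0,0,1.2],[0,0,1.7],[0,0,2.5],[0,0,2.5]], xyz=[[-2.9,-4.1,0],[-5.8,-8.1,0],[-8.8,-12.2,0],[-11.7,-16.3,0],[-16.2,-19.5,0.3],[-20.7,-22.6,0.7],[-25.3,-25.8,1],[-25.3,-25.8,1]], jaw=[0,0,0,0,0,0,0,0])

```text
time_s: 2.1
eef_pos: [0.4207, -0.2515, 0.2784]
eef_rot: [-0.002, 0.384, 0.923, 0.0]
wrist_force: [-0.7, 0.5, -0.8]
opening: -0.002
grasp_force: 0.0
```

```bash
python3 - <<'E'
from h import *
plan([(.5755,-.3177,.25),(.5755,-.3177,.17),(.5755,-.3177,.12)],[135,135,135])
E
```

```text
t 2.1 pos [ 0.4207 -0.2515  0.2784] yaw 134.84180873269312 tilt [ 0.0031 -0.0004 -1.    ] F [-0.6826  0.4682 -0.7581]
[-15.62, 6.31, 2.79] -0.03
[-15.64, 6.31, 10.79] -0.03
[-15.66, 6.31, 15.79] -0.03
```

Emit:
send_rows(dr=[[0,0,0],[0,0,0],[0,0,0],[0,0,0],[0,0,0],[0,0,0],[0,0,0],[0,0,0]], xyz=[[-5.2,2.1,0.9],[-10.4,4.2,1.8],[-15.6,6.3,2.8],[-15.6,6.3,6.8],[-15.6,6.3,10.8],[-15.6,6.3,13.8],[-15.6,6.3,15.8],[-15.6,6.3,15.8]], jaw=[0,0,0,0,0,0,0,0])

```text
time_s: 3.1
eef_pos: [0.5745, -0.3133, 0.1209]
eef_rot: [-0.002, 0.382, 0.924, 0.0]
wrist_force: [-0.1, -0.1, 0.5]
opening: -0.007
grasp_force: 0.0
```

```bash
python3 - <<'E'
from h import *
plan([(.5755,-.3177,.09),(.567,-.309,.09)],[135]*2)
a=ctrl.camera('side')[150:310,210:430];b=ctrl.camera('top')[150:270,195:370]
im=np.vstack([cv2.resize(a,(420,300)),cv2.resize(b,(420,288))])[:,:,::-1]
cv2.imwrite('pics/pre.png',im)
E
```

```text
t 3.1 pos [ 0.5745 -0.3133  0.1209] yaw 135.08214571100905 tilt [ 0.0032 -0.0003 -1.    ] F [-0.1429 -0.0832  0.4685]
[-0.39, -0.24, 3.09] 0.01
[0.83, -0.23, 3.09] 0.01
```

View pics/pre.png

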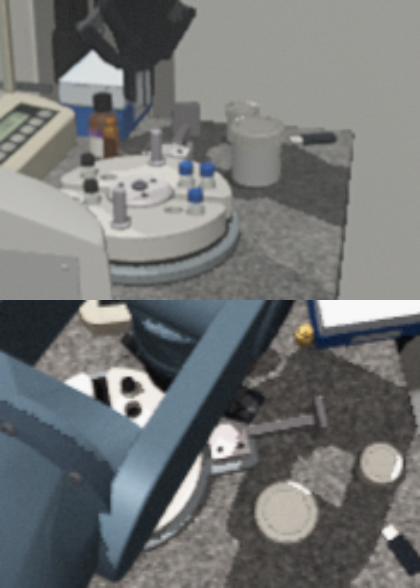

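The side view shows the closed fingers above and behind the near-block peg, with clear space around it. I'll lower to peg height.

Emit:
send_rows(dr=[[0,0,0],[0,0,0],[0,0,0],[0,0,0],[0,0,0],[0,0,0],[0,0,0],[0,0,0]], xyz=[[-0.3,-0.1,1],[-0.3,-0.1,2],[-0.3,-0.1,3.1],[-0.3,-0.1,3.1],[-0.3,-0.1,3.1],[-0.3,-0.1,3.1],[-0.3,-0.1,3.1],[-0.3,-0.1,3.1]], jaw=[0,0,0,0,0,0,0,0])

```text
time_s: 4.2
eef_pos: [0.577, -0.3174, 0.0916]
eef_rot: [0.0, 0.382, 0.924, -0.0]
wrist_force: [-1.3, -1.1, 0.2]
opening: 0.001
grasp_force: 0.0
```

```bash
python3 - <<'E'
from h import *
C=np.array([.5555,-.2325]);off=17*np.array([.707,-.707])/1000
angs=[-92,-103,-114,-125,-136,-147,-158,-168,-174]
plan([(*(C+.066*np.array([np.cos(np.radians(a)),np.sin(np.radians(a))])+off),.09) for a in angs],[135]*9)
E
```

```text
t 4.2 pos [ 0.577  -0.3174  0.0916] yaw 135.05731283949132 tilt [-0.0005  0.     -1.    ] F [-1.2932 -1.0675  0.2401]
[1.32, -0.35, 0.16] 0.01
[2.33, -1.11, 0.16] 0.01
[3.46, -1.68, 0.16] 0.01
[4.68, -2.01, 0.16] 0.01
[5.94, -2.11, 0.16] 0.01
[7.2, -1.97, 0.15] 0.01
[8.4, -1.59, 0.15] 0.01
[9.42, -1.05, 0.15] 0.01
[9.98, -0.64, 0.15] 0.01
```

Emit:
send_rows(dr=[[0,0,0],[0,0,0],[0,0,0],[0,0,0],[0,0,0],[0,0,0],[0,0,0],[0,0,0]], xyz=[[0.7,-0.2,0.1],[1.3,-0.35,0.15],[1.8,-0.7,0.15],[2.3,-1.1,0.15],[2.9,-1.4,0.15],[3.5,-1.7,0.15],[4.1,-1.85,0.15],[4.7,-2,0.15]], jaw=[0,0,0,0,0,0,0,0])

```text
time_s: 5.2
eef_pos: [0.5291, -0.2978, 0.0899]
eef_rot: [-0.0, 0.382, 0.924, 0.0]
wrist_force: [0.4, -3.3, -0.3]
opening: 0.005
grasp_force: 1.0
```

```bash
python3 - <<'E'
from h import *
a=ctrl.camera('side')[180:310,210:380]
cv2.imwrite('pics/mid.png',cv2.resize(a,None,fx=3,fy=3)[:,:,::-1])
C=np.array([.5555,-.2325]);off=17*np.array([.707,-.707])/1000
angs=[-125,-136,-147,-158,-168,-174,-180]
plan([(*(C+.066*np.array([np.cos(np.radians(a)),np.sin(np.radians(a))])+off),.09) for a in angs],[135]*9)
E
```

```text
t 5.25 pos [ 0.5285 -0.297   0.0896] yaw 135.0615806581307 tilt [ 0.0018  0.0003 -1.    ] F [ 1.1249 -0.6984  0.1625]
[-0.19, -0.03, -0.04] 0.01
[1.07, -0.13, -0.04] 0.01
[2.33, 0.02, -0.03] 0.01
[3.53, 0.4, -0.03] 0.01
[4.55, 0.94, -0.03] 0.01
[5.11, 1.35, -0.03] 0.01
[5.62, 1.81, -0.03] 0.01
```

View pics/mid.png

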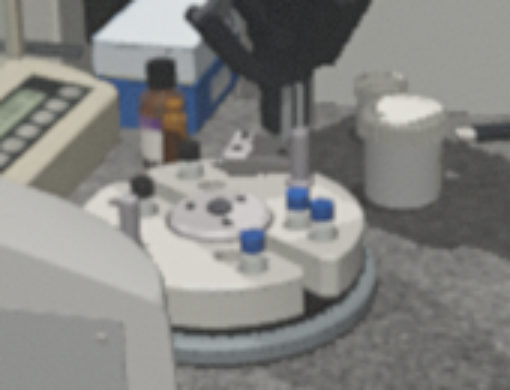

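The disc has turned roughly 35 degrees: the peg is at (300,150) with the fingers behind it, and the vials are standing. I'll carry on.

Emit:
send_rows(dr=[[0,0,0],[0,0,0],[0,0,0],[0,0,0],[0,0,0],[0,0,0],[0,0,0],[0,0,0]], xyz=[[0.6,-0.1,0],[1.2,-0.1,0],[1.8,0,0],[2.4,0.1,0],[3,0.25,0],[3.6,0.45,0],[4.1,0.7,0],[4.5,0.9,0]], jaw=[0,0,0,0,0,0,0,0])

```text
time_s: 6.25
eef_pos: [0.5039, -0.2596, 0.0898]
eef_rot: [-0.0, 0.382, 0.924, 0.0]
wrist_force: [0.3, -1.4, 0.6]
opening: 0.001
grasp_force: 0.6
```

```bash
python3 - <<'E'
from h import *
a=ctrl.camera('side');cv2.imwrite('pics/raw2.png',a[:,:,::-1]);a=a[180:310,210:410]
cv2.imwrite('pics/mid2.png',cv2.resize(a,None,fx=4,fy=4,interpolation=cv2.INTER_CUBIC)[:,:,::-1])
C=np.array([.5555,-.2325]);off=17*np.array([.707,-.707])/1000
angs=[-168,-174,-180]
plan([(*(C+.066*np.array([np.cos(np.radians(a)),np.sin(np.radians(a))])+off),.09) for a in angs],[135]*9)
E
```

```text
t 6.3 pos [ 0.5037 -0.259   0.0896] yaw 135.07182365719333 tilt [ 0.0009  0.0002 -1.    ] F [ 0.359  -0.5331  0.4813]
[0.11, 0.0, -0.04] 0.01
[0.66, 0.41, -0.03] 0.01
[1.18, 0.87, -0.03] 0.01
```

View pics/mid2.png

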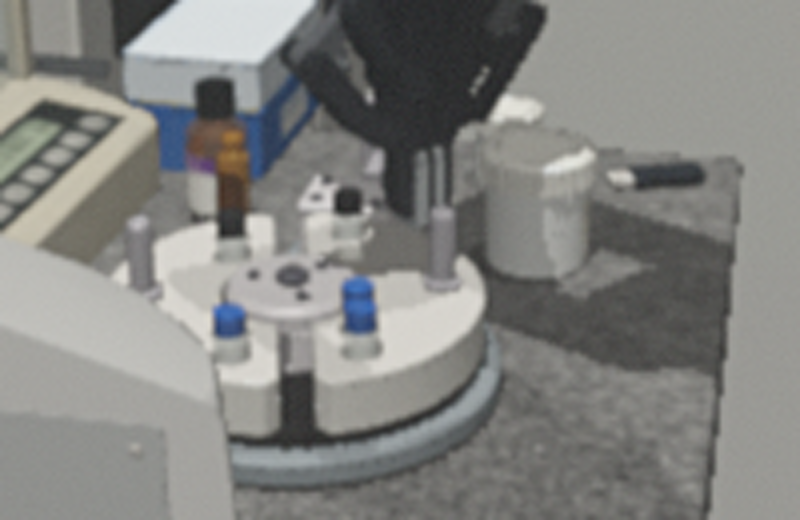

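The near slot mouth (top rim) is at about (297,374), the peg tops at (138,222) and (443,212). I'll compute the angle from these.

```bash
cat >> h.py <<'E'
def ang(a,b):
    return np.degrees(np.arctan2(b[1]-a[1],b[0]-a[0]))
E
python3 - <<'E'
from h import *
c=ctrl.calibration('side')
f=lambda u,v,z:onz(c,(u/4+210-.4,v/4+180-.4),z)
pl,pr=f(138,222,.082),f(443,212,.082);s=f(297,374,.046);h=f(293,275,.056)
print('pegs',pl,pr,np.linalg.norm(pl-pr),ang(pl,pr),'mid',(pl+pr)/2);print('slot',s,'hub',h,ang(h,s),np.linalg.norm(s-h))
for p in [(323,178,.045)]: print('block?',f(*p))
E
```

```text
pegs [ 0.6179 -0.2144  0.082 ] [ 0.49   -0.2493  0.082 ] 0.13254511508451305 -164.71208023579632 mid [ 0.554  -0.2318  0.082 ]
slot [ 0.5341 -0.1596  0.046 ] hub [ 0.5527 -0.228   0.056 ] 105.23380785179302 0.07152959664271835
block? [ 0.5706 -0.3595  0.045 ]
```

Emit:
send_rows(dr=[[0,0,0],[0,0,0],[0,0,0],[0,0,0],[0,0,0],[0,0,0],[0,0,0],[0,0,0]], xyz=[[0.25,0.15,0],[0.5,0.3,0],[0.7,0.5,0],[0.9,0.7,0],[1.1,0.85,0],[1.3,1.0,0],[1.3,1.0,0],[1.3,1.0,0]], jaw=[0,0,0,0,0,0,0,0])

```text
time_s: 7.3
eef_pos: [0.5018, -0.2435, 0.0897]
eef_rot: [-0.0, 0.382, 0.924, 0.0]
wrist_force: [0.4, -0.8, -1.0]
opening: 0.005
grasp_force: 0.1
```

```bash
python3 - <<'E'
from h import *
a=ctrl.camera('side')[180:310,210:410]
cv2.imwrite('pics/mid3.png',cv2.resize(a,None,fx=4,fy=4,interpolation=cv2.INTER_CUBIC)[:,:,::-1])
plan([])
E
```

```text
t 7.35 pos [ 0.5018 -0.2436  0.0897] yaw 135.05585020111198 tilt [ 0.0005  0.0001 -1.    ] F [ 0.6636 -0.3561  0.3726]
```

View pics/mid3.png

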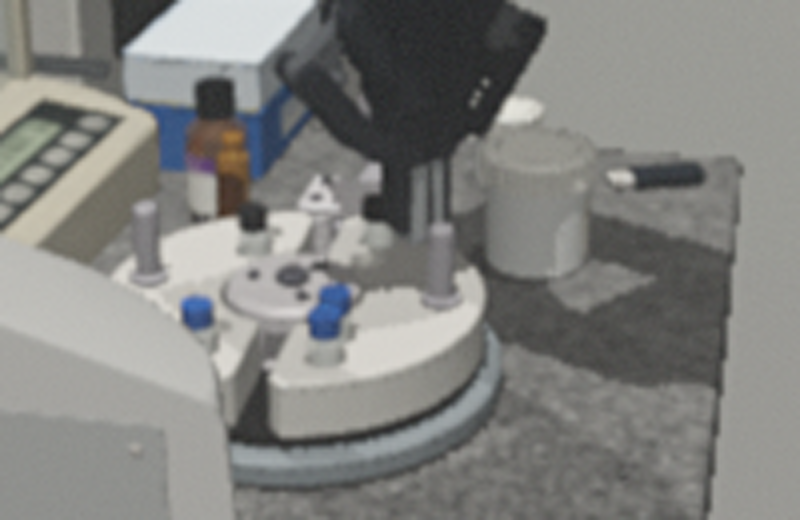

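Peg tops are now at (147,206) and (440,227), and the far slot leads towards the guide block at (320,190).

```bash
python3 - <<'E'
from h import *
c=ctrl.calibration('side')
f=lambda u,v,z:onz(c,(u/4+210-.4,v/4+180-.4),z)
pl,pr=f(147,206,.082),f(440,227,.082);h=f(292,275,.056)
print('pegs',pl,pr,np.linalg.norm(pl-pr),ang(pl,pr),'mid',(pl+pr)/2)
C=(pl+pr)/2
for a in(-90,-91):
  d=np.array([np.cos(np.radians(a)),np.sin(np.radians(a)),0])
  print([ ((proj(c,np.r_[C[:2],0]+d*r+[0,0,z])-[210,180])*4).round() for r,z in((.084,.046),(.110,.045),(.2,.062))])
plan([(.5325,-.3,.13),(.56,-.40,.14)],[90,90])
E
```

```text
pegs [ 0.6193 -0.2313  0.082 ] [ 0.4886 -0.2337  0.082 ] 0.13078871893978816 -178.94823334262583 mid [ 0.554  -0.2325  0.082 ]
[array([334., 212.]), array([346., 192.]), array([383.,  95.])]
[array([337., 212.]), array([350., 193.]), array([390.,  96.])]
t 7.35 pos [ 0.5018 -0.2436  0.0897] yaw 135.05585020111198 tilt [ 0.0005  0.0001 -1.    ] F [ 0.6636 -0.3561  0.3726]
[-6.16, -1.82, -4.03] 7.51
[-15.17, -6.95, -5.04] 7.51
```

Emit:
send_rows(dr=[[0,0,0],[0,0,0],[0,0,0],[0,0,1.5],[0,0,3],[0,0,4.5],[0,0,6],[0,0,7.5]], xyz=[[-1.5,0,0],[-2.5,0,-3],[-2.5,0,-8],[-6,-2.5,-8],[-9.5,-5,-8],[-13,-7.5,-8],[-16.5,-10,-8],[-19.3,-12,-8]], jaw=[0,0,0,0,0,0,0,0])

```text
time_s: 8.35
eef_pos: [0.5539, -0.4676, 0.1695]
eef_rot: [0.0, 0.709, 0.705, -0.0]
wrist_force: [0.9, 1.0, 0.6]
opening: -0.001
grasp_force: 0.0
```

```bash
python3 - <<'E'
from h import *
ctrl.camera('side')  # settle
a=ctrl.camera('side')[120:310,210:410];b=ctrl.camera('top')[140:270,195:395]
cv2.imwrite('pics/tab.png',np.hstack([cv2.resize(a,(400,380)),cv2.resize(b,(400,380*2//3+7))[:0+380] if 0 else cv2.copyMakeBorder(cv2.resize(b,(400,260)),0,120,0,0,0)])[:,:,::-1])
plan([(.553,-.465,.17),(.553,-.465,.054),(.553,-.4475,.054),(.553,-.3795,.054)],[90]*4)
E
```

```text
t 8.5 pos [ 0.5534 -0.4673  0.1691] yaw 89.96605333259271 tilt [-0.     -0.0001 -1.    ] F [-0.1234 -0.2259  0.8234]
[0.23, -0.04, -0.09] -0.01
[0.23, -0.04, 11.51] -0.01
[1.98, -0.04, 11.51] -0.01
[8.78, -0.05, 11.51] -0.01
```

View pics/tab.png

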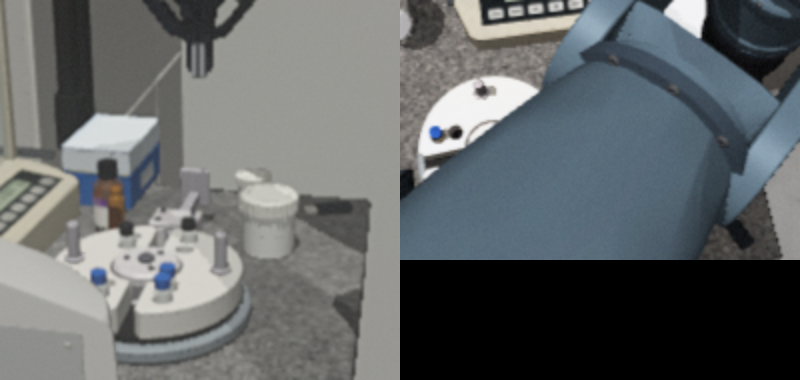

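The left half shows the fingers above and behind the end plate at (195,180). The slot, hub and bar line up, and all the vials are standing. I'll descend behind the plate.

Emit:
send_rows(dr=[[0,0,0],[0,0,0],[0,0,0],[0,0,0],[0,0,0],[0,0,0],[0,0,0],[0,0,0]], xyz=[[0,0,3],[0,0,6],[0,0,8],[0,0,9.5],[0,0,10.5],[0,0,11.5],[0,0,11.5],[0,0,11.5]], jaw=[0,0,0,0,0,0,0,0])

```text
time_s: 9.5
eef_pos: [0.554, -0.4655, 0.0555]
eef_rot: [0.001, 0.707, 0.707, -0.0]
wrist_force: [-0.3, -0.6, 0.4]
opening: 0.001
grasp_force: 0.0
```

Emit:
send_rows(dr=[[0,0,0],[0,0,0],[0,0,0],[0,0,0],[0,0,0],[0,0,0],[0,0,0],[0,0,0]], xyz=[[0.5,0,0],[1,0,0],[1.5,0,0],[2,0,0],[2.4,0,0],[2.8,0,0],[3.2,0,0],[3.6,0,0]], jaw=[0,0,0,0,0,0,0,0])

```text
time_s: 10.5
eef_pos: [0.5539, -0.4292, 0.055]
eef_rot: [0.001, 0.707, 0.707, -0.0]
wrist_force: [2.0, -3.7, -0.6]
opening: 0.006
grasp_force: 1.4
```

Emit:
send_rows(dr=[[0,0,0],[0,0,0],[0,0,0],[0,0,0],[0,0,0],[0,0,0],[0,0,0],[0,0,0]], xyz=[[0.4,0,0],[0.8,0,0],[1.2,0,0],[1.6,0,0],[2.0,0,0],[2.4,0,0],[2.8,0,0],[3.2,0,0]], jaw=[0,0,0,0,0,0,0,0])

```text
time_s: 11.5
eef_pos: [0.5537, -0.3969, 0.055]
eef_rot: [0.0, 0.707, 0.707, -0.0]
wrist_force: [2.9, -2.7, 1.1]
opening: 0.001
grasp_force: 1.4
```

Emit:
send_rows(dr=[[0,0,0],[0,0,0],[0,0,0],[0,0,0],[0,0,0],[0,0,0],[0,0,0],[0,0,0]], xyz=[[0.3,0,0],[0.6,0,0],[0.9,0,0],[1.2,0,0],[1.4,0,0],[1.6,0,0],[1.7,0,0],[1.8,0,0]], jaw=[0,0,0,0,0,0,0,0])

```text
time_s: 12.5
eef_pos: [0.5536, -0.3791, 0.0548]
eef_rot: [-0.0, 0.707, 0.707, -0.0]
wrist_force: [2.0, -2.2, 1.5]
opening: -0.0
grasp_force: 1.3
```

Emit:
send_rows(dr=[[0,0,0],[0,0,0],[0,0,0],[0,0,0],[0,0,0],[0,0,0],[0,0,0],[0,0,0]], xyz=[[0.05,0,0],[0.1,0,0],[0.15,0,0],[0.2,0,0],[0.25,0,0],[0.3,0,0],[0.3,0,0],[0.3,0,0]], jaw=[0,0,0,0,0,0,0,0])

```text
time_s: 13.5
eef_pos: [0.5536, -0.3781, 0.0549]
eef_rot: [0.001, 0.707, 0.707, -0.001]
wrist_force: [2.7, -10.0, -2.7]
opening: 0.004
grasp_force: 4.6
```

The tool stalled at the expected y with force rising to 10 N, so the bar is home. I'll back off and check.

Emit:
send_rows(dr=[[0,0,0],[0,0,0],[0,0,0],[0,0,0],[0,0,0],[0,0,0],[0,0,0],[0,0,0]], xyz=[[-1,0,0],[-3,0,0],[-5,0,0],[-5,0,-4],[-5,0,-9],[-5,0,-15],[-5,0,-20],[-5,0,-20]], jaw=[0,0,0,0,0,0,0,0])

```text
time_s: 14.5
eef_pos: [0.5554, -0.4291, 0.2617]
eef_rot: [0.005, 0.707, 0.707, -0.0]
wrist_force: [0.5, -1.3, -0.2]
opening: -0.0
grasp_force: 0.0
```

```bash
python3 - <<'E'
from h import *
plan([])
a=ctrl.camera('side')[150:310,210:410]
cv2.imwrite('pics/fin.png',cv2.resize(a,None,fx=3.7,fy=3.7,interpolation=cv2.INTER_CUBIC)[:,:,::-1])
E
```

```text
t 14.5 pos [ 0.5554 -0.4291  0.2617] yaw 90.02447579108237 tilt [-0.0079  0.0073 -0.9999] F [ 0.5493 -1.2868 -0.1625]
```

View pics/fin.png

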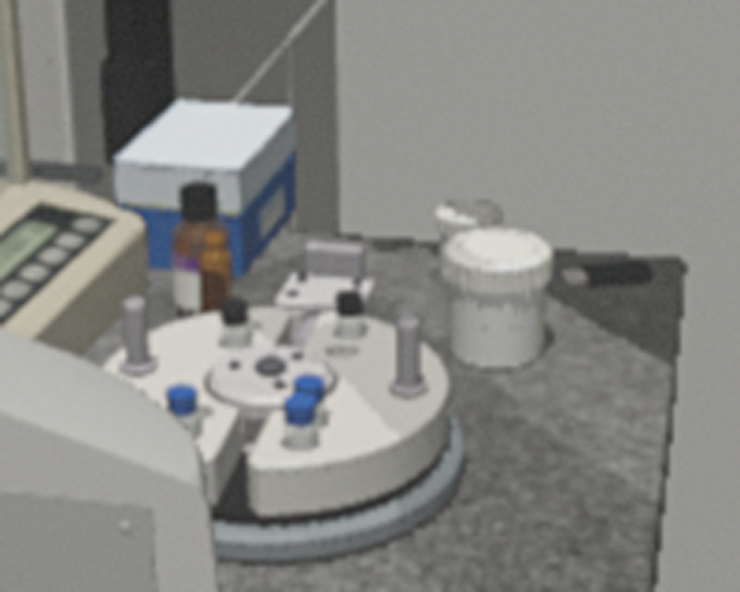

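The picture shows the end plate at (335,260) up against the guide block and the bar in the far slot at (295,330). All five vials, the jar and the dropper are upright, and the hand is clear.

```bash
python3 -c "
from bench import ctrl
print(ctrl.hand_in())"
```

```text
the job is handed in; nothing more can be done
None
```

I turned the disc until a slot faced the bar, pushed the bar home against the guide block and handed the job in with the hand clear at about 14.5 s; the last picture showed all five vials, the jar and the dropper upright (the weight was out of that view), and the hand-in returned no verdict.

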